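# Lock the lugged turret cap onto the kit robot's bayonet base

## Robot

A 6-joint arm with a two-finger parallel gripper is mounted at the origin on the work surface. World frame = base frame: x ahead of the robot, y to its left, z up, the work surface at z = 0. Lengths are in m, angles in degrees, forces in N, time in s.
With the tool pointing down it reaches from about 0.325 to 0.85 m from the base axis. Payload 15.5 kg.
Tool frame: the origin (TCP) lies at the very end of the fingers, on their centre line; the grasp point (between the pads) lies arm.grip_depth behind it (arm.grip_depth is the distance from the TCP to the grasp point, in m); z points along the fingers, y is the direction in which the jaws open and shut (so a half turn about z gives the same grasp; the last joint's range is limited). The gripper opens to 91 mm and grips with 3 to 60 N. Pads are 32 mm wide; open, the fingers measure 118 mm over their backs; the gripper's body (76 mm by 178 mm) begins 60 mm behind the grasp point.
Start: joints at [-70.101, 28.281, 77.091, -0, 74.628, -5.472], TCP at [0.268, -0.565, 0.214] pointing down, gripper open.
Joint ranges: [-166.48, 166.48], [-47.26, 123.95], [12.59, 153.08], [-70.14, 250.14], [6.76, 159.57], [-176.63, 176.63]. Speed limits (degrees/s): [108.29, 108.29, 147.25, 172.46, 172.46, 172.46].

## Interface

Orientations are given as a 3x3 rotation matrix whose columns are the frame's x, y, z axes.
In Python, from rig import arm gives the robot as it stands. Calls block until the motion is done:
- arm.move_to(position, orientation): joint-space move of the TCP to a pose.
- arm.move_l(position, orientation=None, feed=0.15): straight line of the TCP; orientation=None keeps the orientation; feed is the mean speed in m/s.
- arm.move_joints(angles): joint-space move.
- arm.grip(opening): finger opening in m; the grip force is fixed at half the most; returns when the fingers have stopped.
- arm.sleep(seconds).
- arm.solve_ik(position, orientation): joint angles nearest the present ones, or None.
- arm.snapshot(name): name is "scene" or "side" or "wrist"; returns the picture (384x512x3 uint8, red, green, blue); there is no depth.
- arm.get_calibration(name): a dict with "intrinsics" (3x3 intrinsics, pixels), "cam_to_world" (4x4, takes a point from camera to world coordinates). Camera axes: x right, y down, z forward; pixel columns grow to the right and rows downward; lengths in m; the calibration is good to about 2 mm. A picture is of the moment at which its call begins: read the wrist's pose just before it. get_calibration takes no time and is no camera call; for the wrist camera it gives the pose at the moment of the call.
A pose or a line that the arm cannot do raises arm.Unreachable and nothing moves.
- arm.sign_off(): hands the job in, once; it reports no verdict.
Readings, each from a call of its own:
- arm.current_t(): time.
- arm.current_joint_positions(): joint angles.
- arm.current_dq(): joint speeds.
- arm.current_tau(): joint torques, N m.
- arm.current_ee_pos(): TCP position.
- arm.current_tool_rot(): TCP orientation.
- arm.current_force(): force on the tool from outside, world axes, zero at the start.
- arm.current_torque(): the same for the moment, N m.
- arm.current_width(): finger opening in m.
Only numpy, scipy, OpenCV 4.12 (cv2) and the standard library are available. Lean on these libraries where they do the work, as an engineer would, in place of code of your own. Each camera call takes 0.05 s, during which the arm holds its last target.

## Task

Mount the turret cap that has two side lugs on the blue bayonet ring: lower it so that both lugs pass down through the two openings in the ring's rim, twist it clockwise (seen from above) about 60 degrees until the lugs can drop into the locking notches under the rim, and let go of it there. Leave the look-alike plain cap without lugs standing where it is.

Things in the scene. Friction and masses are not known exactly. Their poses are not given: they have to be found in the camera images.
- lug_cap: Grey round plug, 68 mm dia, 40 tall (foot tapers to 48 dia), two lugs, black top block. Loose, upright, under 0.25 kg. Origin: centre of underside, z up, x along the lugs (half turn: same). Lugs at +x and -x: to 54 mm from axis, 14 wide, 26 to 36 mm above underside. Block: 40 (x) by 20 (y), 40 to 95 mm up, ears 54 long at 47 to 50. Grip its 20 mm, fingertips 65 mm or more up, clear of the ring.
- ring_base: Fixed blue ring, 132 mm dia, rim top 73 mm up, bore 80 mm dia with floor 8 mm up. Origin: centre of underside, z up, x along the locked lugs (half turn: same; shown by 3 mm high marks on the rim). Under the rim (roof underside 68 mm up), at +x and -x, notches 47 deg wide, floor 40 mm up; a wall stops a lug 12 deg past centre. Locked cap's underside: 14 mm up. Let go there, it drops in by itself.
- ring_opening (a point): Centre of one of the two openings in the ring's rim, on its ledge, 50 mm above the table and 50 mm from the ring's axis, 60 deg anticlockwise (seen from above) of the ring's +x; the other is opposite. Each is 48 deg wide. Lugs resting on the ledges put the cap's underside 24 mm up; ledges lead clockwise to the notches. The cap has 6 mm play sideways, about 12 deg either way in opening and notch.
- plain_cap: Look-alike to leave alone: the same grey plug, 68 mm in diameter and 40 mm tall, and black block up to 95 mm as the lugged cap, but without lugs. Stands loose and upright on the table. Origin: centre of its underside; z up; x along the block's 40 mm length.
Not all that is in view belongs to the job. What is shaped like the lug_cap but pink is not meant.

How it is judged:
By the outcome, as a careful person would: the job done as asked, in the order asked, and still so for the second after the job is handed in, with the robot touching nothing.
It also fails if it takes over 45 s, if anything falls off the work surface, if the arm or the gripper's body presses on something with over 40 N, if the wrist force passes 120 N, or if a joint passes its speed limit or range.

## Working session

There is one attempt and no reset: what is moved stays moved. The work goes in short steps, each a Python script; the robot and the scene stay as the last script left them, time stands still between calls to the robot, and variables do not carry over. Pictures are saved under pics/ and viewed, and the job is handed in when it is done.

```bash
ls; mkdir -p pics
python3 - <<'E'
from rig import arm
import cv2
for n in ("scene","side","wrist"):
    im=arm.snapshot(n); cv2.imwrite(f"pics/a_{n}.png",im[:,:,::-1])
    c=arm.get_calibration(n); print(n,c["intrinsics"].tolist(),c["cam_to_world"].round(4).tolist())
print(arm.current_t(),arm.grip_depth,arm.current_tool_rot())
E
```

```text
pics
scene [[361.322790654136, 0.0, 249.86889496024855], [0.0, 361.322790654136, 194.59965303518794], [0.0, 0.0, 1.0]] [[-0.0617, 0.6444, -0.7622, 1.1985], [0.9981, 0.0352, -0.051, -0.0036], [-0.006, -0.7639, -0.6453, 0.682], [0.0, 0.0, 0.0, 1.0]]
side [[358.4549169096137, 0.0, 254.54078832404164], [0.0, 358.4549169096137, 189.27806570287856], [0.0, 0.0, 1.0]] [[-0.9809, -0.0985, 0.1675, 0.3309], [-0.1929, 0.5963, -0.7792, 0.745], [-0.0231, -0.7967, -0.6039, 0.6819], [0.0, 0.0, 0.0, 1.0]]
wrist [[304.2658915397542, 0.0, 254.4053995297688], [0.0, 304.2658915397542, 192.65540708401713], [0.0, 0.0, 1.0]] [[0.4291, -0.8668, -0.254, 0.3399], [-0.9033, -0.4124, -0.1185, -0.5296], [-0.002, 0.2803, -0.9599, 0.3847], [0.0, 0.0, 0.0, 1.0]]
0.15 0.0188 [[ 9.03549988e-01  4.28482594e-01 -2.92940618e-04]
 [ 4.28482684e-01 -9.03549602e-01  8.39990258e-04]
 [ 9.52348255e-05 -8.84493170e-04 -9.99999604e-01]]
```

View pics/a_scene.png

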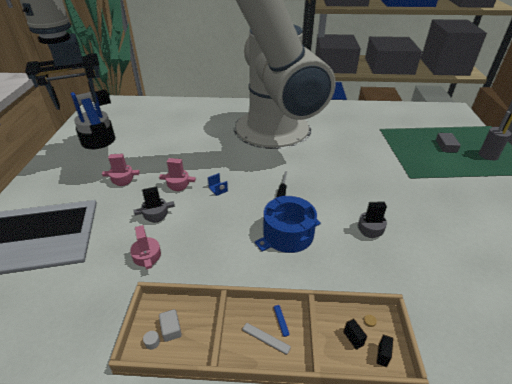

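View pics/a_side.png

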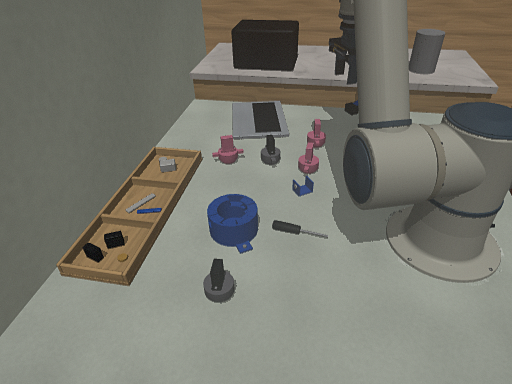

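View pics/a_wrist.png

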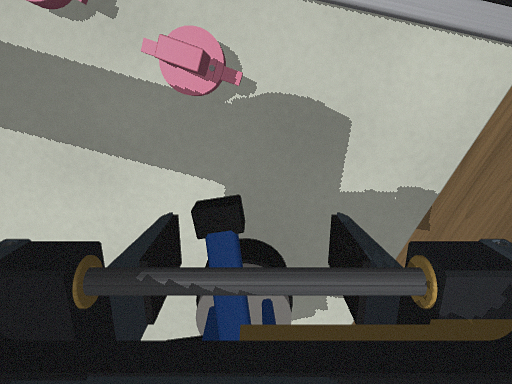

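The pictures show these cap-shaped things, by scene pixel:
- Grey at (154,208), which seems to have side lugs. It is my candidate.
- Grey at (373,222), which looks plain.
- Pink at (120,172), (176,177) and (145,250), which are not meant.

The blue ring is at (290,224). Next I'll check close crops.

Run:
```python
import cv2,numpy as np
s=cv2.imread("pics/a_scene.png");d=cv2.imread("pics/a_side.png")
def c(i,x,y,w,h,f): return cv2.resize(i[y:y+h,x:x+w],(w*f,h*f),interpolation=cv2.INTER_CUBIC)
a=np.hstack([c(s,124,178,60,50,6),c(s,343,192,60,50,6)])
b=np.hstack([c(d,240,127,60,50,6),c(d,190,255,60,50,6)])
cv2.imwrite("pics/b_caps.png",np.vstack([a,b])[:600])
cv2.imwrite("pics/b_ring.png",np.hstack([c(s,250,190,80,70,5),c(d,195,185,80,70,5)]))
```

```text
(no output)
```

View pics/b_caps.png

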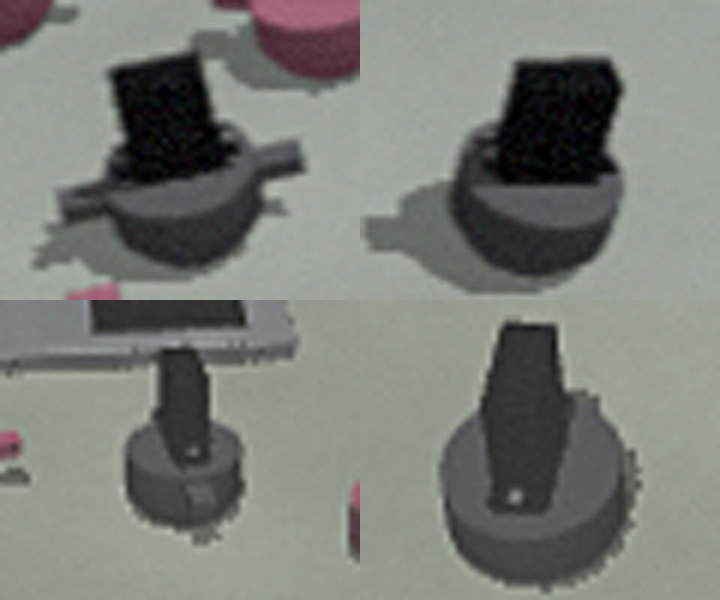

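View pics/b_ring.png

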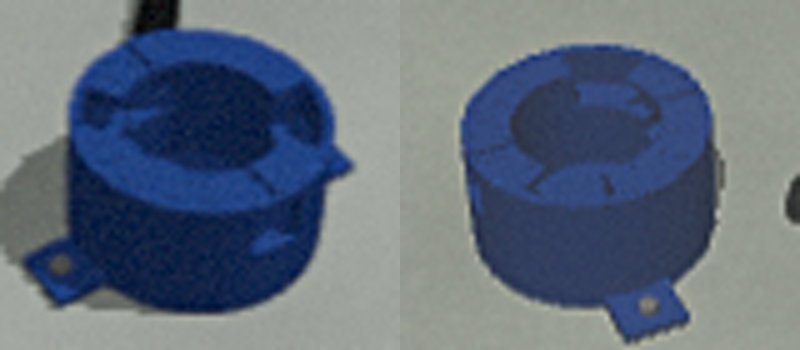

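The crop shows that grey (154,208) has two lugs, with tips near (134,212) and (174,204). Grey (373,222) has none. Next are coarse positions, then closer wrist views of the cap and the ring.

```bash
cat > h.py <<'E'
from rig import arm
import numpy as np, cv2
def ray(cal,u,v,z):
    K=cal["intrinsics"];T=cal["cam_to_world"]
    d=T[:3,:3]@np.linalg.solve(K,[u,v,1.]);o=T[:3,3]
    return o+d*(z-o[2])/d[2]
def proj(cal,P):
    K=cal["intrinsics"];T=cal["cam_to_world"]
    p=(np.asarray(P)-T[:3,3])@T[:3,:3]; q=p@K.T
    return q[...,:2]/q[...,2:]
def down(yaw): # tool x axis at yaw deg in world, z down ; y = z cross x
    a=np.radians(yaw);x=np.array([np.cos(a),np.sin(a),0]);z=np.array([0,0,-1.])
    return np.stack([x,np.cross(z,x),z],1)
E
python3 - <<'E'
from h import *
s=arm.get_calibration("scene");d=arm.get_calibration("side")
a=ray(s,134.5,212,.031);b=ray(s,174.5,204,.031);print(a,b,(a+b)/2,np.degrees(np.arctan2(*(b-a)[1::-1])))
print("capside base c",ray(d,270.5,159,.02))
print("ring",ray(s,290.4,214,.073),ray(d,195+187/5,185+125/5,.073))
w=arm.get_calibration("wrist");R=arm.current_tool_rot();p=arm.current_ee_pos()
print("cam in tool",R.T@(w["cam_to_world"][:3,3]-p),R.T@w["cam_to_world"][:3,:3])
for yaw in range(-180,180,15):
    q=arm.solve_ik(np.array([.45,-.2,.2]),down(yaw)); print(yaw,None if q is None else np.round(q))
E
```

```text
[ 0.51754122 -0.35578988  0.031     ] [ 0.48019444 -0.25683445  0.031     ] [ 0.49886783 -0.30631216  0.031     ] 110.67701307525081
capside base c [ 0.49362567 -0.28691328  0.02      ]
ring [0.54737343 0.05211676 0.073     ] [0.53974978 0.05692603 0.073     ]
cam in tool [ 0.08019787 -0.00076491 -0.17118371] [[ 6.84855809e-04 -9.59886675e-01 -2.80387416e-01]
 [ 9.99999112e-01  9.77977647e-04 -9.05506082e-04]
 [ 1.14339585e-03 -2.80386547e-01  9.59886492e-01]]
-180 [ -31.   19.   96.   -0.   65. -121.]
-165 [ -31.   19.   96.   -0.   65. -136.]
-150 [ -31.   19.   96.   -0.   65. -151.]
-135 [ -31.   19.   96.   -0.   65. -166.]
-120 None
-105 [-31.  19.  96.  -0.  65. 164.]
-90 [-31.  19.  96.  -0.  65. 149.]
-75 [-31.  19.  96.  -0.  65. 134.]
-60 [-31.  19.  96.  -0.  65. 119.]
-45 [-31.  19.  96.  -0.  65. 104.]
-30 [-31.  19.  96.  -0.  65.  89.]
-15 [-31.  19.  96.  -0.  65.  74.]
0 [-31.  19.  96.  -0.  65.  59.]
15 [-31.  19.  96.  -0.  65.  44.]
30 [-31.  19.  96.  -0.  65.  29.]
45 [-31.  19.  96.  -0.  65.  14.]
60 [-31.  19.  96.  -0.  65.  -1.]
75 [-31.  19.  96.  -0.  65. -16.]
90 [-31.  19.  96.  -0.  65. -31.]
105 [-31.  19.  96.  -0.  65. -46.]
120 [-31.  19.  96.  -0.  65. -61.]
135 [-31.  19.  96.  -0.  65. -76.]
150 [-31.  19.  96.  -0.  65. -91.]
165 [ -31.   19.   96.   -0.   65. -106.]
```

Run:
```python
from h import *
def look(c,yaw,z,off,n):
    R=down(yaw);p=np.array([c[0],c[1],z])-off*R[:,0]
    arm.move_to(p,R); arm.sleep(.2); cal=arm.get_calibration("wrist"); im=arm.snapshot("wrist")
    np.savez(f"pics/{n}.npz",**cal); cv2.imwrite(f"pics/{n}.png",im[:,:,::-1]); print(n,arm.current_t(),arm.current_ee_pos())
look([.497,-.298],110,.24,.06,"w_cap")
look([.543,.054],60,.24,.06,"w_ring")
```

```text
w_cap 1.6417 [ 0.51703884 -0.35507854  0.23991789]
w_ring 3.25 [0.51316665 0.00146063 0.23991979]
```

View pics/w_cap.png

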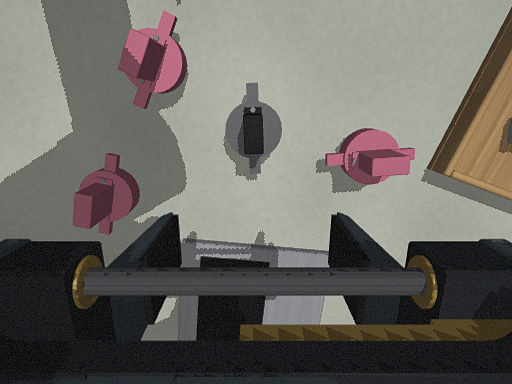

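View pics/w_ring.png

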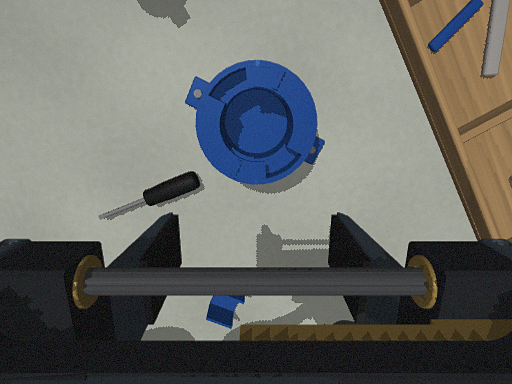

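Run:
```python
import cv2,numpy as np
def c(n,x,y,w,h,f):
    i=cv2.imread(f"pics/{n}.png");return cv2.resize(i[y:y+h,x:x+w],(w*f,h*f),interpolation=cv2.INTER_CUBIC)
cv2.imwrite("pics/c_cap.png",c("w_cap",213,75,80,104,5))
r=c("w_ring",182,52,146,140,4);r=np.clip(r.astype(float)*1.6,0,255).astype(np.uint8);cv2.imwrite("pics/c_ring.png",r)
```

```text
(no output)
```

View pics/c_cap.png

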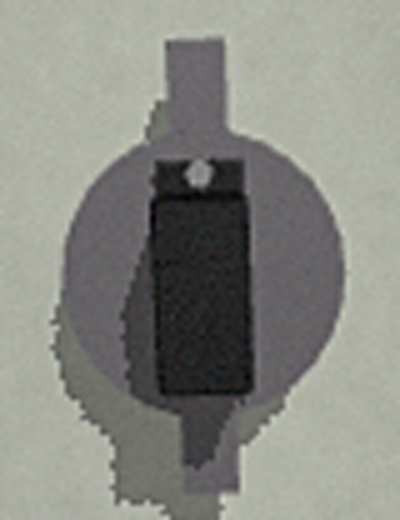

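View pics/c_ring.png

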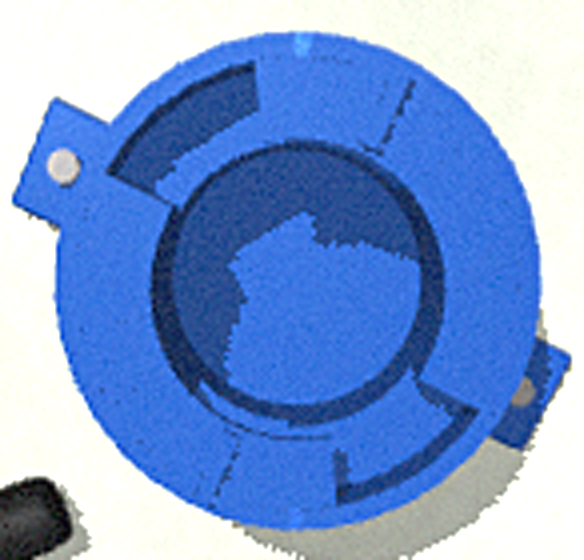

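Run:
```python
from h import *
from scipy.optimize import least_squares
def fitc(P,r):
    f=lambda q:np.hypot(P[:,0]-q[0],P[:,1]-q[1])-r
    s=least_squares(f,P.mean(0)[:2],loss="soft_l1",f_scale=.0007);return s.x,np.median(abs(f(s.x)))
def fr(P):
    f=lambda q:np.hypot(P[:,0]-q[0],P[:,1]-q[1])-q[2]
    return least_squares(f,[*P.mean(0)[:2],.05],loss="soft_l1",f_scale=.0007).x
# ring
cal=dict(np.load("pics/w_ring.npz"));im=cv2.imread("pics/w_ring.png").astype(int)
m=((im[:,:,0]-im[:,:,2])>50).astype(np.uint8);m[:,340:]=0;m[200:]=0
cn=max(cv2.findContours(m,cv2.RETR_EXTERNAL,cv2.CHAIN_APPROX_NONE)[0],key=len)[:,0]
P=np.array([ray(cal,u,v,.073) for u,v in cn]);c,e=fitc(P,.066);print("ring",c,e,fr(P))
F=lambda x,y,z=.073:ray(cal,182+x/4,52+y/4,z)
for n,x,y in [("open1a",258,85),("open1a'",255,62),("open1b",112,175),("open1b'",175,207),("open2a",340,500),("open2b",478,408),("line1o",412,85),("line1i",375,150),("line2o",215,505),("line2i",237,435),("light1",302,42),("light2",297,518)]:
    p=F(x,y)[:2]-c;print(n,round(np.degrees(np.arctan2(p[1],p[0])),1),np.hypot(*p).round(4))
# cap
cal=dict(np.load("pics/w_cap.npz"));im=cv2.imread("pics/w_cap.png")
G=lambda x,y,z:ray(cal,213+x/5,75+y/5,z)
for n,z,q in [("block",.095,[(152,198),(247,195),(252,392),(160,393)]),("lugtips",.036,[(167,40),(223,38),(240,492),(184,492)])]:
    P=np.array([G(x,y,z) for x,y in q]);k=(P[0]+P[1]-P[2]-P[3])/2
    print(n,P.mean(0),np.degrees(np.arctan2(k[1],k[0])),np.linalg.norm(k),np.linalg.norm(P[0]-P[1]))
P=np.array([G(x,y,.04) for x,y in [(63,270),(344,270),(85,195),(325,195),(80,340),(325,340),(110,155),(300,160)]]);print("plug",fitc(P,.034),fr(P))
```

```text
ring [0.54334244 0.05135902] 0.0006054345761034446 [0.54336331 0.05136003 0.06580605]
open1a 70.5 0.0537
open1a' 70.2 0.0593
open1b 117.9 0.0574
open1b' 115.2 0.0391
open2a -107.5 0.0592
open2b -61.7 0.0599
line1o 30.2 0.0608
line1i 30.4 0.0423
line2o -141.1 0.0635
line2i -142.7 0.0424
light1 58.5 0.0631
light2 -119.5 0.0631
block [ 0.49947429 -0.30763735  0.095     ] 111.80779530808594 0.03962960017244139 0.019134603370639148
lugtips [ 0.49966358 -0.30796348  0.036     ] 112.07855872748348 0.10772030806745138 0.013021893796873579
plug (array([ 0.49908886, -0.30681972]), np.float64(0.0002748947075750449)) [ 0.49909652 -0.30673606  0.03382694]
```

Results of the fits:
- **Cap:** at (0.4995, -0.3077), with lugs along 112°.
- **Ring:** at (0.5434, 0.0514), with an opening at about 94.7°, so the lock axis is about 34.6°.
- **Seams on the rim:** the dark seam lines at 30° and -142° average to about 34°, which agrees. The pale spots at 58° match neither the opening nor the lock axis.

Next is the grasp.

```bash
python3 - <<'E'
from h import *
R=down(112)
arm.move_to([.4995,-.3077,.2],R)
arm.move_l([.4995,-.3077,.067],feed=.12)
print(arm.current_ee_pos(),arm.current_force())
arm.grip(0.0); print("w",arm.current_width(),arm.current_force())
arm.move_l([.4995,-.3077,.2],feed=.15)
print("w",arm.current_width(),arm.current_force())
arm.move_to([.5434,.0514,.2],down(94.7)); arm.sleep(.3)
for n in ("scene","side","wrist"):
    cv2.imwrite(f"pics/d_{n}.png",arm.snapshot(n)[:,:,::-1])
np.savez("pics/d_wrist.npz",**arm.get_calibration("wrist"))
print(arm.current_t(),arm.current_ee_pos(),arm.current_width(),arm.current_joint_positions(),arm.current_force())
E
python3 - <<'E'
import cv2,numpy as np
s=cv2.imread("pics/d_scene.png");d=cv2.imread("pics/d_side.png")
f=lambda i,x,y:cv2.resize(i[y:y+140,x:x+100],None,fx=4,fy=4,interpolation=cv2.INTER_CUBIC)
cv2.imwrite("pics/d_crop.png",np.hstack([f(s,245,120),f(d,185,110)]))
E
```

```text
[ 0.49989081 -0.30793892  0.06766146] [-0.84266194 -0.0371175  -0.30035567]
w 0.019949935098374158 [-0.31813882 -0.36958624 -1.56483662]
w 0.02006885074354681 [ 0.81066364 -0.05089358 -2.38188409]
9.7833 [0.54342275 0.05118915 0.19999698] 0.019885536653293796 [-8.86642065e-01  2.27768952e+01  8.93863143e+01 -1.39413754e-03
  6.78371749e+01 -5.57066392e+00] [-0.25782443  0.78959743 -1.10434181]
```

View pics/d_crop.png

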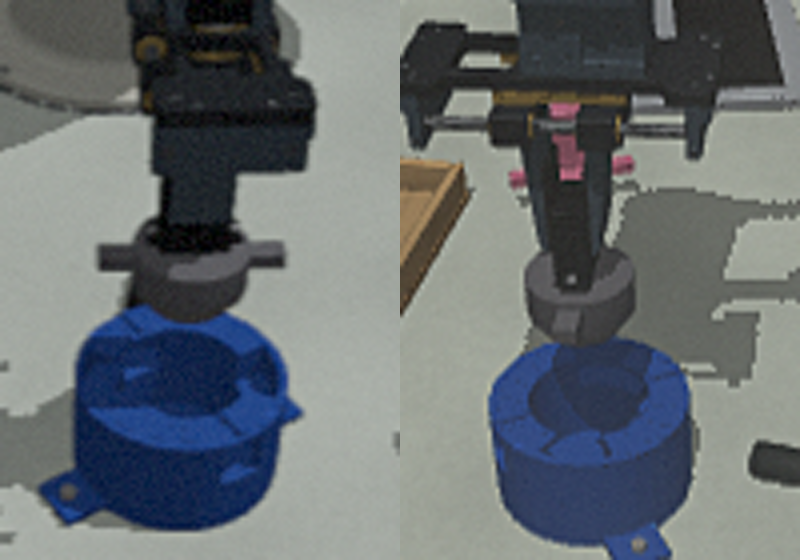

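View pics/d_wrist.png

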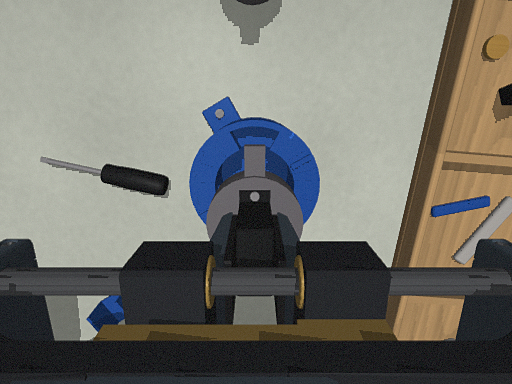

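The cap is held upright. In the wrist view its lug at (255,158) points at the opening at (254,140). Next I lower it with force checks.

Run:
```python
from h import *
R=down(94.7)
arm.move_l([.5434,.0514,.125],R,feed=.1)
f0=arm.current_force();print("f0",f0)
z=.125
while z>.0935:
    z-=.004; arm.move_l([.5434,.0514,z],R,feed=.05)
    f=arm.current_force()-f0; print(round(z,4),arm.current_ee_pos()[2].round(4),f.round(1),arm.current_torque().round(2))
    if abs(f[2])>6 or np.hypot(f[0],f[1])>8: print("contact");break
for n in ("scene","side","wrist"):
    cv2.imwrite(f"pics/e_{n}.png",arm.snapshot(n)[:,:,::-1])
print(arm.current_t(),arm.current_ee_pos())
s=cv2.imread("pics/e_scene.png");d=cv2.imread("pics/e_side.png")
f=lambda i,x,y:cv2.resize(i[y:y+140,x:x+100],None,fx=4,fy=4,interpolation=cv2.INTER_CUBIC)
cv2.imwrite("pics/e_crop.png",np.hstack([f(s,245,120),f(d,185,110)]))
```

```text
f0 [-0.64395859 -0.47080585 -2.67817258]
0.121 0.1211 [-0.3  0.7  1.8] [ 0.06 -0.06 -0.01]
0.117 0.1168 [0.4 1.  0.7] [-0.07 -0.12 -0.  ]
0.113 0.1127 [1.2 0.9 0.7] [-0.03 -0.09  0.03]
0.109 0.1087 [0.3 0.4 0.5] [ 0.   -0.09  0.02]
0.105 0.1047 [ 0.9 -0.3  1.1] [-0.02 -0.12  0.01]
0.101 0.1007 [0.4 1.7 0.9] [-0.05 -0.07  0.  ]
0.097 0.0968 [1.1 0.2 0.4] [-0.   -0.1  -0.04]
0.093 0.0927 [0.6 0.1 1.2] [ 0.01 -0.11  0.03]
12.8333 [0.54341856 0.05141601 0.09302844]
```

View pics/e_crop.png

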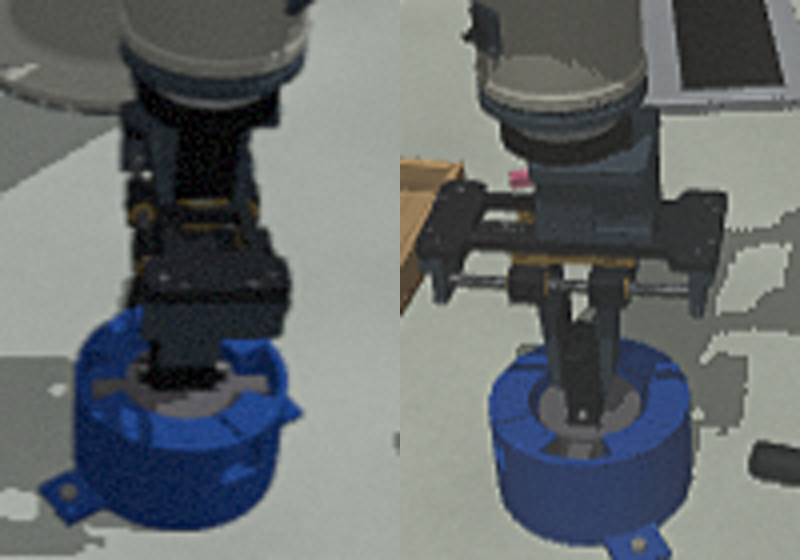

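Both lugs are down in the openings, visible at scene crop (110,385)/(255,385), with no contact force. Next I twist clockwise with torque checks.

Run:
```python
from h import *
c=[.5434,.0514]
ok=True
for yaw in [84.7,74.7,64.7,54.7,44.7,34.7]:
    arm.move_to([*c,.0935],down(yaw)); arm.sleep(.05)
    f=arm.current_force();t=arm.current_torque();print(yaw,f.round(1),t.round(2),arm.current_ee_pos().round(4))
    if abs(t[2])>.8 or np.linalg.norm(f)>12: print("contact");ok=False;break
if ok:
    for z in (.0895,.0865,.0835):
        arm.move_l([*c,z],down(34.7),feed=.04); f=arm.current_force();print(z,f.round(1),arm.current_torque().round(2),arm.current_ee_pos().round(4))
        if abs(f[2]+2)>7: print("contact");break
for n in ("scene","side"):
    cv2.imwrite(f"pics/f_{n}.png",arm.snapshot(n)[:,:,::-1])
print(arm.current_t(),arm.current_width())
s=cv2.imread("pics/f_scene.png");d=cv2.imread("pics/f_side.png")
f=lambda i,x,y:cv2.resize(i[y:y+140,x:x+100],None,fx=4,fy=4,interpolation=cv2.INTER_CUBIC)
cv2.imwrite("pics/f_crop.png",np.hstack([f(s,245,120),f(d,185,110)]))
```

```text
84.7 [ 0.   0.2 -1.8] [-0.02 -0.11  0.  ] [0.5434 0.0514 0.0936]
74.7 [-0.2 -0.7 -2.2] [-0.02 -0.14  0.01] [0.5434 0.0514 0.0935]
64.7 [-0.5 -0.1 -2.5] [-0.   -0.07  0.01] [0.5434 0.0514 0.0935]
54.7 [-0.3  0.1 -0.9] [-0.04 -0.05  0.04] [0.5434 0.0514 0.0935]
44.7 [ 0.   0.1 -1.5] [ 0.   -0.05 -0.07] [0.5434 0.0514 0.0935]
34.7 [ 1.  -0.7 -1.3] [-0.07  0.02 -0.02] [0.5434 0.0514 0.0935]
0.0895 [-0.1  0.3 -1.3] [-0.02 -0.04  0.01] [0.5432 0.0514 0.0892]
0.0865 [ 0.1 -0.3 -1.5] [-0.03 -0.07 -0.02] [0.5433 0.0514 0.0863]
0.0835 [-0.6  0.7 -1.9] [-0.01 -0.01  0.03] [0.5433 0.0514 0.0833]
15.7333 0.01994631349460969
```

View pics/f_crop.png

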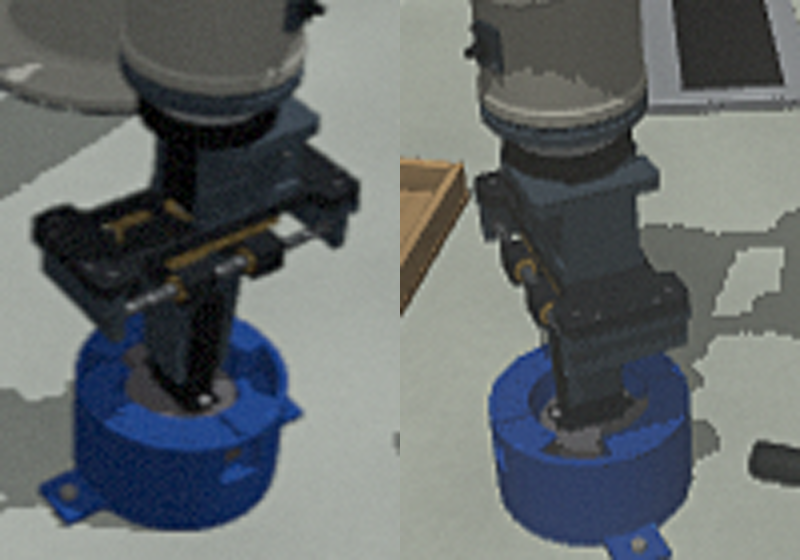

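The cap went below ledge level without resistance, and the side window now shows a lug at scene crop (235,455). I'll release, retreat and check.

Run:
```python
from h import *
c=np.array([.5434,.0514])
arm.grip(.05); print(arm.current_force().round(1),arm.current_width())
arm.sleep(.3)
R=down(34.7)
arm.move_l([*c,.2],R,feed=.12)
arm.move_to(np.array([*c,.24])-.06*R[:,0],R);arm.sleep(.3)
for n in ("wrist","scene","side"):
    if n=="wrist": np.savez("pics/g_wrist.npz",**arm.get_calibration(n))
    cv2.imwrite(f"pics/g_{n}.png",arm.snapshot(n)[:,:,::-1])
print(arm.current_t())
s=cv2.imread("pics/g_scene.png");d=cv2.imread("pics/g_side.png");w=cv2.imread("pics/g_wrist.png")
f=lambda i,x,y:cv2.resize(i[y:y+100,x:x+80],None,fx=5,fy=5,interpolation=cv2.INTER_CUBIC)
cv2.imwrite("pics/g_crop.png",np.hstack([f(s,250,170),f(d,195,165)]))
cv2.imwrite("pics/g_wcrop.png",np.clip(1.4*cv2.resize(w[45:195,170:340],None,fx=4,fy=4,interpolation=cv2.INTER_CUBIC).astype(float),0,255).astype(np.uint8))
```

```text
[-0.4 -0.1 -0.4] 0.0499484548143021
18.6333
```

View pics/g_crop.png

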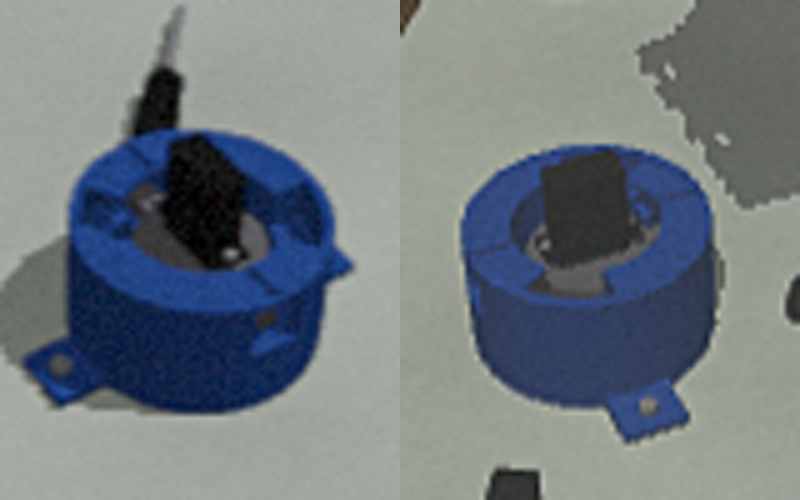

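View pics/g_wcrop.png

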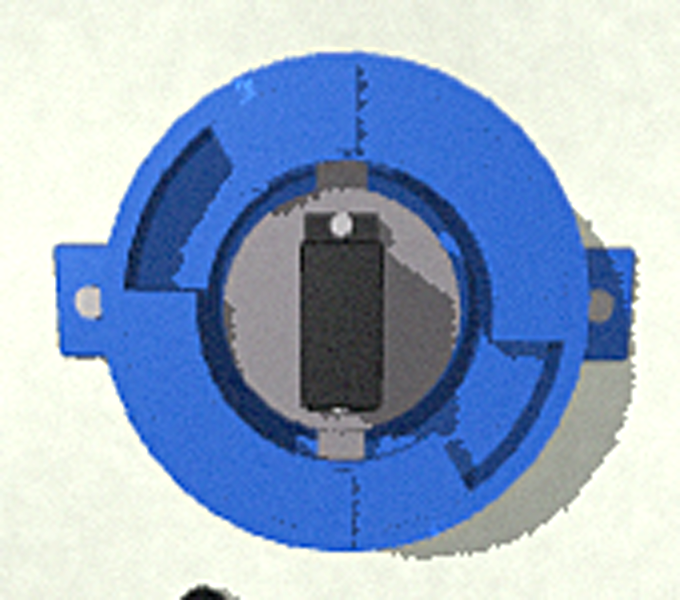

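View pics/g_scene.png

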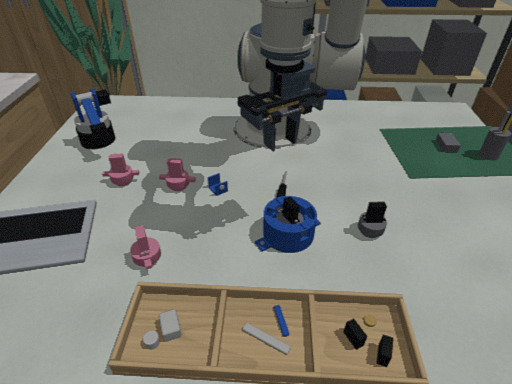

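The wrist crop shows both lugs tucked under the rim at (341,175) and (341,445), clear of the openings and in line with the rim seams. The plain and pink caps have not moved. One numeric check of seating height and angle remains before handing in.

Run:
```python
from h import *
cal=dict(np.load("pics/g_wrist.npz"))
q=[(302,240),(382,241),(382,408),(302,410)]
for z in (.109,.119):
    P=np.array([ray(cal,170+x/4,45+y/4,z) for x,y in q]);k=(P[0]+P[1]-P[2]-P[3])/2
    print(z,P.mean(0).round(4),np.degrees(np.arctan2(k[1],k[0])).round(1),np.linalg.norm(k).round(4),np.linalg.norm(P[0]-P[1]).round(4))
print(arm.current_t(),arm.current_force().round(1)); arm.sign_off()
```

```text
0.109 [0.5427 0.0512 0.109 ] 34.8 0.04 0.019
0.119 [0.5433 0.0516 0.119 ] 34.8 0.0387 0.0184
18.6333 [0.8 0.3 0.8]
the job is handed in; nothing more can be done
```

I mounted the lugged grey cap on the blue ring, let go of it in the locked position, and handed the job in at 18.6 s. I gripped it by its block, lowered both lugs through the rim openings and twisted it 60° clockwise. It then went down into the notches to about 2 mm above its seat, and I released it and moved the arm clear.

- **Contact:** outside forces changed by less than about 2 N during the lowering and the twist, with no sign of jamming.
- **Position:** the last wrist picture shows both lugs under the rim, at 34.8° against a lock axis of about 34.6°. The cap is within 1 mm of the ring's centre.
- **Height:** the block's measured length matches a fully seated cap (40.0 mm, against 38.7 mm if it sat on the ledges). Its width read 19.0 mm where 20 mm was expected, as it did when the cap was standing on the table.
- **Other caps:** the plain cap and the pink ones look unmoved in the last scene picture.
- **Disagreement:** pale spots on the rim at about 58° match neither the opening nor the lock axis. I relied on the openings and the rim seams, which agreed within about 1°.

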